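Check a zinc anode in its clamp nest and lift it out with tongs

ROBOT

A 7-joint arm with a two-finger parallel gripper is mounted at the origin on the work surface. World frame = base frame: x ahead of the robot, y to its left, z up, the work surface at z = 0. Lengths are in m, angles in rad, forces in N, time in s.
With the tool pointing down it reaches from about 0.425 to 0.875 m from the base axis. Payload 4.7 kg.
Tool frame: the origin (TCP) lies on the mounting face of the last link; the fingertips stand 182 mm ahead of it and the grasp point (between the pads) lies 164 mm ahead of it; z points along the fingers, y is the direction in which the jaws open and shut (so a half turn about z gives the same grasp; the last joint's range is limited). The gripper opens to 87 mm and grips with 3 to 60 N. Pads are 19 mm wide; open, the fingers measure 117 mm over their backs; the gripper's body (75 mm by 190 mm) begins 51 mm behind the grasp point.
Start: joints at [1.176, 0.321, -0.07, 1.45, 0.023, 1.371, -0.057], TCP at [0.258, -0.596, 0.405] pointing down, gripper open.
Joint ranges: [-2.86, 2.86], [-0.3, 2.09], [-1.38, 1.24], [0.06, 2.45], [-1.56, 4.7], [0.09, 2.05], [-2.69, 2.69]. Speed limits (rad/s): [2.57, 2.57, 3.14, 3.14, 3.14, 3.14, 3.14].

INTERFACE

Orientations are given as a rotation vector (axis times angle).
In Python, from bench import ctrl gives the robot as it stands. The module is installed in compiled form; this text tells all that it offers.
- The arm moves only by the tool play_rows, never from a script. Its argument "targets" is text: rows parted by semicolons, each of 7 numbers parted by spaces: the shift along the tool's x, y, z in cm, then the turn, a rotation vector about the tool's x, y, z in rad, then the opening, from -1 (shut) to 1 (fully open). In form: x y z ax ay az grip; .... A call has 1 to 20 rows; each row shifts and turns the pose as measured when the row begins, along the tool's axes as they then stand; what a row does not reach is not made up. A row lasts 1/8 s, in which the tool goes at most 62.5 mm and 10.7 degrees, less where a joint would pass 70% of its speed; a pose out of reach is approached as far as the arm can. A call is refused whole if a number of a shift passes 6.25 or a number of a turn 0.188, either way. A call with a gripper value outside its range is refused whole. The fingers move at their own pace and stop on an object; "newtons" is the grip in N (left out, the last holds). Time passes only in rows, so rows that do not move let the fingers close. It gives the time, the measured TCP pose, the force and the opening at its end, in the units of the state.
- ctrl.get_state(): the state, without advancing time (a new reading comes with each control period).
- ctrl.get_image(name): name is "scene" or "top"; returns a dict with "pixels" (420x560x3 uint8, blue, green, red), "depth" (420x560 float32, m along the optical axis (not along the pixel's ray), 0 where there is no reading), "intrinsics" (3x3 intrinsics, pixels), "k1" (the pictures are not rectified: a ray, as slopes to the right and down, at radius r is drawn at 1 + k1 r^2 times it, then the intrinsics apply), "R" (3x3) and "t" (3): a world point X has camera coordinates R X + t. Camera axes: x right, y down, z forward; pixel columns grow to the right and rows downward; lengths in m; the calibration is good to about 2 mm. A picture is of the moment at which its call begins.
- ctrl.close_job(): hands the job in, once; it reports no verdict.
The state is a dict: "time": time; "joint_positions": joint angles; "qd": joint speeds; "joint_torque": joint torques, N m; "position": TCP position; "tool_rot": TCP orientation; "ft_force": force on the tool from outside, world axes, zero at the start; "torque": the same for the moment, N m; "grip_width": opening from 0.0 (shut) to 1.0 (fully open).
Only numpy, scipy, OpenCV 4.12 (cv2) and the standard library are available. Lean on these libraries where they do the work, as an engineer would, in place of code of your own. Each camera call takes 0.05 s, during which the arm holds its last target.

TASK

Swing the toggle clamp over onto the zinc anode standing in the check nest so that its foot rests on the anode, then swing the clamp back fully open. Then pick up the spring tongs, close their jaws on the anode and lift it out, at least 10 cm above its nest, without ever touching the degreased anode with the gripper and without disturbing the other things on the bench. Finish while holding it there, still, in the tongs: do not put anything down or let go.

Things in the scene. Friction and masses are not known exactly. Their poses are not given: they have to be found in the camera images.
- nest (a point): Centre of the mouth of the nest hole, on top of the white 50 x 50 mm nest block, 30 mm above the bench. The block stands on a fixed aluminium base plate 160 (x) x 90 (y) x 12 mm that reaches from 40 mm on the -x side to 120 mm on the +x side of this point. Fixture axes: +x from the nest towards the clamp's hinge, y along the hinge pin, z up.
- clamp_hinge (a point): Axis of the clamp's hinge pin (along the fixture's y), 90 mm from the nest along the fixture's +x, 82 mm above the bench; between two steel cheeks 30 mm wide overall, whose tops are at 96 mm. Axes as nest.
- clamp (a joint): Clamp angle, rad. At 0 it is closed: arm level towards the nest, foot on the anode, handle upright. Grows as the arm rises to the open stop at 1.2 (69 degrees). Starts open. It goes over centre by its weight: below about 0.5 it sinks to closed by itself within about 2 s, above about 0.7 to open; damped, 1 to 2 N swing it. With no anode under it, it would sink to -0.03.
- clamp_arm_tip (a point): On the clamp arm's centre line above the foot, 90 mm from the hinge; the steel arm is 14 mm wide, 12 mm thick, 95 mm long. Open, it is 84 mm above the hinge and 33 mm from it towards the nest: pushing the arm's upper end towards the nest with closed fingers swings it shut. Its frame turns with the clamp: -x out along the arm, z along the handle.
- clamp_handle_tip (a point): End of the clamp's handle, 115 mm from the hinge, rigidly square to the arm (one L-shaped piece); black round grip 16 mm in diameter. Upright above the hinge when closed: pushing its upper end away from the nest with closed fingers opens the clamp. When open it leans back, 107 mm beyond the hinge and 42 mm above it.
- anode_centre (a point): Centre of the anode's grey zinc part, an upright cylinder 26 mm in diameter, 38 mm tall, 75 to 125 g. Under it a brass spigot, 20 mm diameter, 9 mm long, sits in the 22 mm nest hole; the body's underside rests on the nest block, so the centre is 49 mm above the bench when seated. A 10 mm lift frees it.
- anode: The anode (see anode_centre); origin at the underside of the spigot, 28 mm below the body's centre. Not to be touched by the gripper.
- tongs_grip (a point): Grip point of the spring tongs (steel, 140 g), half-way up, at the centre of mass. Two level flat arms 22 mm tall; pivot 110 mm behind (-x), jaws ahead (+x), y to the left arm, z up. 50 mm wide here when open; squeezed to 47 to 49 mm they carry with jaws open; at 38 mm the jaws meet the anode's diameter, at 36 mm they stop. Spring: 7 N here at first, 10 N at 38 mm; grip with 20 to 40 N.
- jaw_left (a point): Middle of the inner rubber face of the left jaw (36 mm long, 22 mm tall), 97 mm ahead of tongs_grip; the jaw ends 18 mm beyond it. The gap between both faces is 48 mm when open and shrinks 1.9 mm for each 1 mm that the width at tongs_grip is squeezed. The frame of tongs_grip is fixed to this left arm.
- jaw_right (a point): Middle of the inner rubber face of the right jaw, opposite jaw_left. The point half-way between the two is where the anode belongs when gripped.
- tongs_left: Left arm of the tongs; origin on the pivot, 11 mm below mid-height.
- tongs_right: Right arm of the tongs, hinged; origin on the pivot, 11 mm below mid-height.
- grease_jar: Bystander: closed jar, 56 mm diameter, 55 mm tall, origin under its centre. Leave alone.
- brush: Bystander: hand brush lying on the bench. Leave alone.
- tee: Bystander: brass pipe tee, 70 mm long, 34 mm high, origin under its centre. Leave alone.
- tong_rest: Fixed grey plastic rest on which the tongs lie, tongs_grip then 31 mm above the bench. Origin under its middle, +x roughly towards the jaws. Two cross bars 100 mm long, 68 mm ahead and 85 mm behind its origin, tops 20 mm above the bench; its floor between them is 6 mm above the bench.
- fixture: The whole check fixture, fixed to the bench: base plate, nest block and toggle clamp. Origin on the bench, 45 mm from the nest hole along the fixture's +x. The clamp's foot is a black rubber disc, 16 mm diameter, under the end of its arm, its lower face 14 mm below the arm's centre line.
Things that resemble listed ones, but are neither listed nor needed, are in the scene too. What is shaped like the part that bears tongs_grip but yellow is not meant. Leave any blue look-alike of the fixture alone.

How it is judged:
On the way, in this order (a step that is already met when the one before it is completed fails the run):
1. the clamp is swung over onto the anode, its foot resting on it (value of joint clamp between -0.02 and 0.06 rad and distance between anode_centre and nest below 0.026 m), for 0.2 s.
2. the clamp is swung back open (value of joint clamp above 1 rad), for 0.2 s.
At the end, for the whole second after the job is handed in: The anode is held still (under 0.05 m/s) between both jaws of the tongs (over 0.3 N on each), the tongs squeezed by the gripper's fingers on both arms, the anode's centre at least 90 mm above the nest's mouth and not touching the fixture, and the clamp open (over 1.0 rad) (z of anode_centre in the frame of nest above 0.09 m and contact force between each of tongs_left, tongs_right and anode above 0.3 N and contact force between the fingers and tongs_left above 0.5 N and contact force between the fingers and tongs_right above 0.5 N and contact force between fixture and anode below 0.1 N and linear speed of anode below 0.05 m/s and value of joint clamp above 1 rad); the arm keeps its last pose, push and grip.
It fails at once if the gripper or arm touched the anode (contact force between any of the fingers, the arm and anode above 0.3 N).
It fails at once if the grease jar was disturbed (distance of grease_jar from where it was at the start of the episode above 0.02 m).
It fails at once if the brush was disturbed (distance of brush from where it was at the start of the episode above 0.02 m).
It fails at once if the pipe tee was disturbed (distance of tee from where it was at the start of the episode above 0.02 m).
It also fails if it takes over 64 s, if anything falls off the work surface, if the arm or the gripper's body presses on something with over 40 N, if the wrist force passes 120 N, or if a joint passes its speed limit or range.

## Working session

There is one attempt and no reset: what is moved stays moved. The work goes in short steps, Python scripts to look and compute and a tool call to move; the robot and the scene stay as the last step left them, time stands still between calls to the robot, and variables do not carry over. Pictures are saved under pics/ and viewed, and the job is handed in when it is done.

Besides the shell and the picture viewer there is one more tool, called after "Emit:" as name(argument=value, ...) on one line, values as JSON. play_rows: Moves the arm, as the interface text tells. Its arguments: {"type":"object","properties":{"targets":{"type":"string"},"newtons":{"type":"number"}},"required":["targets"]}

```bash
mkdir -p pics
cat > h.py <<'E'
import numpy as np, cv2
from bench import ctrl
from scipy.spatial.transform import Rotation as Ro
def grab(n):
    d=ctrl.get_image(n); return d
def und(d,uv):
    K=np.array(d["intrinsics"]);k=d["k1"]
    return cv2.undistortPoints(np.array(uv,float).reshape(-1,1,2),K,np.array([k,0,0,0,0.]))[:,0]
def ray(d,uv):
    s=und(d,uv);R=np.array(d["R"]);t=np.array(d["t"])
    D=np.c_[s,np.ones(len(s))]@R; return -R.T@t, D
def plane(d,uv,z):
    o,D=ray(d,uv); return o+D*((z-o[2])/D[:,2])[:,None]
def dep(d,uv):
    o,D=ray(d,uv); z=np.array([d["depth"][int(round(v)),int(round(u))] for u,v in uv]); return o+D*z[:,None]
def cloud(d):
    h,w=d["depth"].shape; u,v=np.meshgrid(range(w),range(h))
    o,D=ray(d,np.c_[u.ravel(),v.ravel()]); P=o+D*d["depth"].ravel()[:,None]; P[d["depth"].ravel()==0]=np.nan
    return P.reshape(h,w,3)
def proj(d,P):
    P=np.atleast_2d(P); return cv2.projectPoints(P,cv2.Rodrigues(np.array(d["R"]))[0],np.array(d["t"],float),np.array(d["intrinsics"]),np.array([d["k1"],0,0,0,0.]))[0][:,0]
E
python3 - <<'E'
from h import *
for n in("scene","top"):
    d=grab(n); cv2.imwrite(f"pics/{n}0.png",d["pixels"]); print(n,d["intrinsics"],d["k1"],-np.array(d["R"]).T@d["t"])
print(ctrl.get_state())
E
```

```text
scene [[536.91405356   0.         276.41041276]
 [  0.         536.91405356 208.68586418]
 [  0.           0.           1.        ]] 0.0659873737073234 [ 1.16370093 -0.72746021  0.95256571]
top [[380.06373631   0.         283.90682363]
 [  0.         380.06373631 211.44163488]
 [  0.           0.           1.        ]] 0.008206421318465985 [0.46649797 0.01049322 1.24908892]
{'time': 0.1, 'joint_positions': array([ 1.17609828,  0.32175417, -0.07008771,  1.45156957,  0.02259937,
        1.37078086, -0.05689244]), 'qd': array([-0.00043348, -0.00316243, -0.0011792 , -0.0017637 , -0.00044543,
       -0.00121079,  0.00102003]), 'joint_torque': array([-1.71807174e-04, -4.92571557e+01, -4.05735550e-01, -3.13396668e+01,
       -6.41230540e-02,  3.95461684e-02,  6.22866060e-05]), 'position': array([ 0.25827923, -0.59628294,  0.40375887]), 'tool_rot': array([-3.07454878e+00, -6.37397047e-01,  6.89615696e-04]), 'ft_force': array([ 0.35558682,  0.11610723, -0.07533529]), 'torque': array([-0.0118122 , -0.00356756, -0.00390748]), 'grip_width': 0.9988339705033112}
```

View pics/scene0.png

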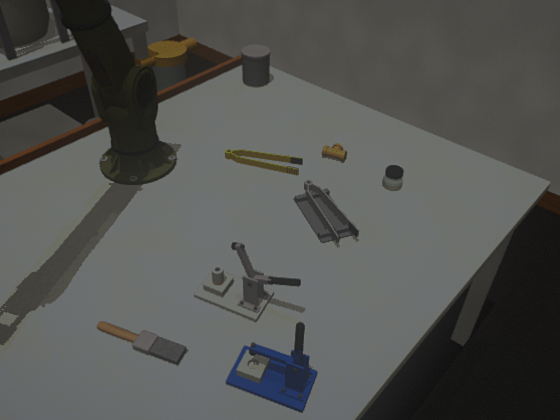

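View pics/top0.png

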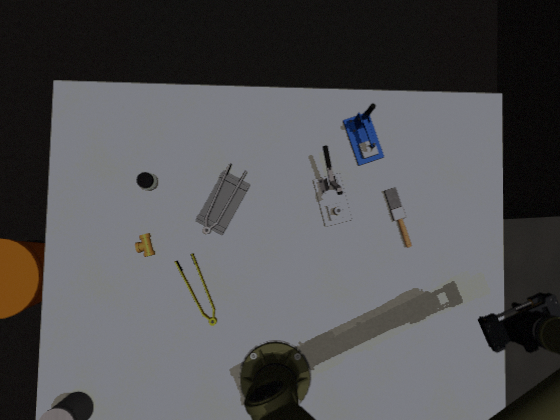

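The scene view shows the aluminium fixture with the anode at (217,272), the clamp hinge near (255,285) and the handle end at (298,282). The steel tongs lie on the grey rest at (327,212). The look-alikes are the yellow tongs at (263,160), which have the wrong colour, and the blue fixture at (273,375), which is to be left alone. In the top view the real ones are the grey tongs at (225,200) and the white plate at (332,195). I'll confirm both in crops and measure.

Run:
```python
from h import *
d=grab("top"); im=d["pixels"]; 
a=cv2.resize(im[135:245,180:270],None,fx=5,fy=5,interpolation=cv2.INTER_CUBIC)
b=cv2.resize(im[135:245,295:365],None,fx=5,fy=5,interpolation=cv2.INTER_CUBIC)
cv2.imwrite("pics/ctop.png",np.clip(np.hstack([a,b])*1.3,0,255).astype(np.uint8))
d=grab("scene"); im=d["pixels"]
a=cv2.resize(im[170:330,190:370],None,fx=4.2,fy=3.7,interpolation=cv2.INTER_CUBIC)
cv2.imwrite("pics/cscene.png",np.clip(a*1.5,0,255).astype(np.uint8))
```

```text
(no output)
```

View pics/ctop.png

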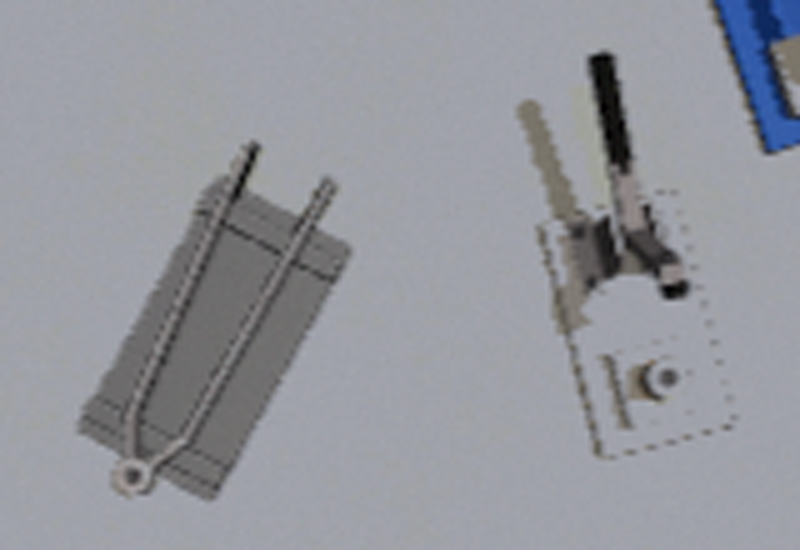

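View pics/cscene.png

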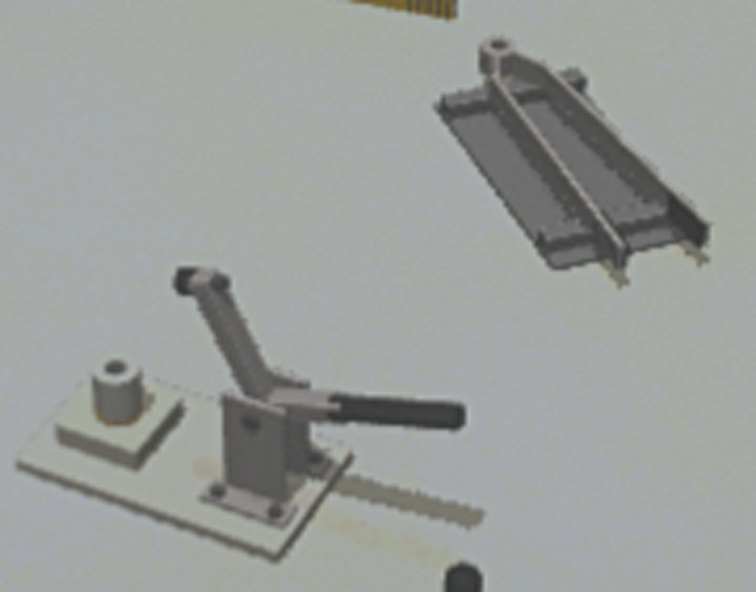

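The crops confirm both. The steel-grey tongs lie on the grey rest, with the pivot at top pixel (207,230). The aluminium fixture carries the anode at top pixel (338,211), with its handle leaning back to (325,150).

Run:
```python
from h import *
ds={n:grab(n) for n in("scene","top")}
t=ds["top"]
print("anode top",plane(t,[[338,210.6]],.068),"pivot",plane(t,[[206.6,230.2]],.042))
print("jaw tips top", plane(t,[[180+255/5,135+145/5],[180+331/5,135+181/5]],.042))
print("plate corners", plane(t,[[295+(x-450)/5,135+y/5] for x,y in((603,457),(735,420),(540,232),(675,192))],.012))
print("handle end",plane(t,[[295+(600-450)/5,135+55/5]],.124),"armtip",plane(t,[[295+(672-450)/5,135+275/5]],.166))
A=plane(t,[[338,210.6]],.068)[0];P=plane(t,[[206.6,230.2]],.042)[0]
for n,d in ds.items():
    C=cloud(d)
    def reg(c,r,z0,z1):
        m=(np.hypot(C[...,0]-c[0],C[...,1]-c[1])<r)&(C[...,2]>z0)&(C[...,2]<z1); return C[m]
    b=C[(abs(C[...,0]-.6)<.2)&(abs(C[...,1])<.03)];print(n,"bench z",np.median(b[:,2]),b[:,2].std())
    q=reg(A,.025,.062,.075);print("anode top",len(q),q.mean(0),(q.max(0)+q.min(0))/2)
    q=reg(P,.02,.035,.05);print("pivot",len(q),q.mean(0),(q.max(0)+q.min(0))/2)
# scene-based rays
s=ds["scene"]
f=lambda x,y:[190+x/4.2,170+y/3.7]
print("S anode",plane(s,[f(116,366)],.068),"pivot",plane(s,[f(497,46)],.042),"tips",plane(s,[f(622,240),f(705,220)],.042))
print("S plate",plane(s,[f(18,462),f(277,557),f(352,456)],.012))
```

```text
anode top [[ 0.53513851 -0.18621666  0.068     ]] pivot [[0.46569531 0.22490752 0.042     ]]
jaw tips top [[0.67812078 0.15396915 0.042     ]
 [0.65618389 0.10502005 0.042     ]]
plate corners [[ 0.48589978 -0.15561974  0.012     ]
 [ 0.51187416 -0.24183029  0.012     ]
 [ 0.63252159 -0.11203624  0.012     ]
 [ 0.66105055 -0.20055628  0.012     ]]
handle end [[ 0.72506243 -0.13524418  0.124     ]] armtip [[ 0.58879378 -0.17316559  0.166     ]]
scene bench z -0.0013479592557226194 0.00194998268150508
anode top 91 [ 0.53725492 -0.18965509  0.06648697] [ 0.53656623 -0.18976377  0.06671724]
pivot 50 [0.468601   0.22229593 0.03924148] [0.47042568 0.22080263 0.04050833]
top bench z 0.00038852060948180167 0.0024656547111394462
anode top 53 [ 0.53597225 -0.1850413   0.06825477] [ 0.53546616 -0.1847845   0.06778448]
pivot 52 [0.46884907 0.22578573 0.04277508] [0.47098359 0.2237274  0.04229961]
S anode [[ 0.53715258 -0.18867384  0.068     ]] pivot [[0.46884558 0.22003618 0.042     ]] tips [[0.65476877 0.10625672 0.042     ]
 [0.67935738 0.15559451 0.042     ]]
S plate [[ 0.51604623 -0.24442252  0.012     ]
 [ 0.66715362 -0.20319057  0.012     ]
 [ 0.64509742 -0.12053865  0.012     ]]
```

```bash
cat >> h.py <<'E'
A=np.array([.5362,-.187]); FY=np.radians(15.6); H=A+.09*np.array([np.cos(FY),np.sin(FY)])
def Rd(yaw):
    c,s=np.cos(yaw),np.sin(yaw); return np.array([[c,s,0],[s,-c,0],[0,0,-1.]])
def go(p,yaw,tip=.182):
    "p = world point that the point `tip` ahead of the TCP should get to; prints delta in tool axes (cm) and turn"
    s=ctrl.get_state(); R=Ro.from_rotvec(s["tool_rot"]).as_matrix(); T=np.array(p)+[0,0,tip]
    d=R.T@(T-s["position"])*100; w=Ro.from_matrix(R.T@Rd(yaw)).as_rotvec()
    print("delta cm",d.round(2),"|",np.linalg.norm(d).round(1),"turn",w.round(3),"t",round(s["time"],2),"F",s["ft_force"].round(1),"grip",round(s["grip_width"],3))
def fix(X,Z,Y=0):  # X toward nest from hinge, Z above hinge
    e=np.array([np.cos(FY),np.sin(FY)]); n=np.array([-e[1],e[0]])
    return np.r_[H-X*e+Y*n,.082+Z]
E
python3 - <<'E'
from h import *
s=ctrl.get_state(); R=Ro.from_rotvec(s["tool_rot"]).as_matrix(); print(R.round(3)); print(H, fix(-.015,.14))
go(fix(-.015,.14),FY)
E
```

```text
[[ 0.918  0.398 -0.   ]
 [ 0.398 -0.918  0.001]
 [-0.    -0.001 -1.   ]]
[ 0.62288463 -0.16279722] [ 0.63733207 -0.15876342  0.222     ]
delta cm [ 5.217e+01 -2.509e+01  5.000e-02] | 57.9 turn [-0.001  0.     0.137] t 0.3 F [-1.2  0.4 -0.4] grip 0.997
```

Emit:
play_rows(targets="4 -1.9 0 0 0 0 -1;4 -1.9 0 0 0 0 -1;4 -1.9 0 0 0 0 -1;4 -1.9 0 0 0 0 -1;4 -1.9 0 0 0 0 -1;4 -1.9 0 0 0 0 -1;4 -1.9 0 0 0 0 -1;4 -1.9 0 0 0 0 -1;4 -1.9 0 0 0 0 -1;4 -1.9 0 0 0 0 -1", newtons=25)

```text
time: 1.55
position: [0.5557, -0.2581, 0.4033]
tool_rot: [3.078, 0.62, -0.003]
ft_force: [0.3, -0.6, -0.6]
grip_width: 0.015
```

```bash
python3 -c "
from h import *
go(fix(-.015,.14),FY)"
```

```text
delta cm [11.37 -6.   -0.1 ] | 12.9 turn [0.002 0.002 0.126] t 1.55 F [ 0.3 -0.6 -0.6] grip 0.015
```

Emit:
play_rows(targets="3 -1.6 0 0 0 0 -1;3 -1.6 0 0 0 0 -1;3 -1.6 0 0 0 0 -1;2.4 -1.2 0 0 0 0 -1;0 0 0 0 0 0.12 -1;0 0 0 0 0 0 -1")

```text
time: 2.3
position: [0.6421, -0.1497, 0.4023]
tool_rot: [-3.11, -0.444, 0.001]
ft_force: [-0.6, -0.1, 0.3]
grip_width: 0.005
```

```bash
python3 -c "
from h import *
go(fix(-.015,.07),FY)
d=grab('scene');cv2.imwrite('pics/s1.png',cv2.resize(d['pixels'][130:340,150:430],None,fx=2.8,fy=2.8))"
```

```text
delta cm [-0.7   0.74  6.83] | 6.9 turn [-0.001  0.001  0.011] t 2.3 F [-0.6 -0.1  0.3] grip 0.005
```

View pics/s1.png

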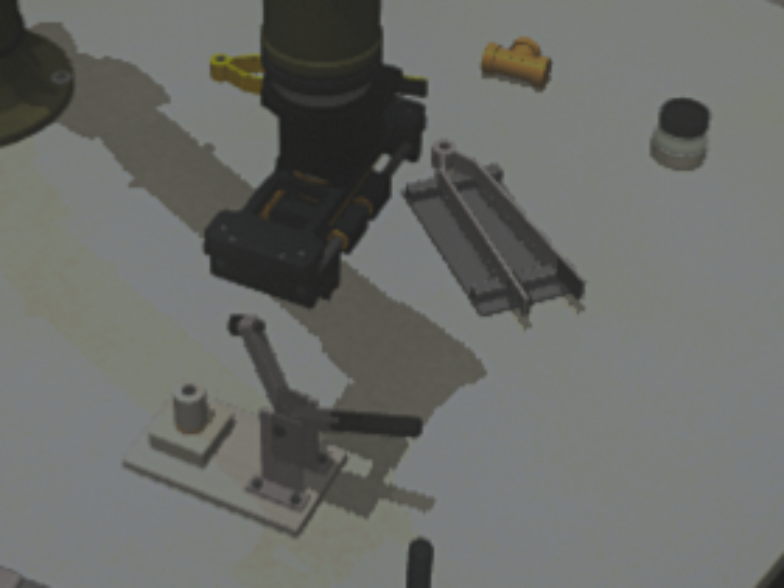

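The view shows the closed gripper above and behind the open clamp, with its body hiding the fingers. The clamp, anode and tongs are untouched. I'll descend behind the arm.

Emit:
play_rows(targets="-0.7 0.7 0 0 0 0 -1;0 0 2.5 0 0 0 -1;0 0 2.5 0 0 0 -1;0 0 1.8 0 0 0 -1;0 0 0 0 0 0 -1")

```text
time: 2.98
position: [0.635, -0.1641, 0.3335]
tool_rot: [3.108, 0.444, -0.0]
ft_force: [-0.1, 0.5, 0.0]
grip_width: 0.004
```

```bash
python3 -c "
from h import *
go(fix(-.015,.07),FY);go(fix(.03,.07),FY);go(fix(.055,.058),FY);go(fix(.06,.03),FY)"
```

```text
delta cm [ 0.37 -0.45 -0.05] | 0.6 turn [0.002 0.001 0.012] t 2.98 F [-0.1  0.5  0. ] grip 0.004
delta cm [-4.13 -0.5  -0.05] | 4.2 turn [0.002 0.001 0.012] t 2.98 F [-0.1  0.5  0. ] grip 0.004
delta cm [-6.63 -0.53  1.15] | 6.7 turn [0.002 0.001 0.012] t 2.98 F [-0.1  0.5  0. ] grip 0.004
delta cm [-7.13 -0.54  3.95] | 8.2 turn [0.002 0.001 0.012] t 2.98 F [-0.1  0.5  0. ] grip 0.004
```

Emit:
play_rows(targets="-0.8 -0.5 0 0 0 0 -1;-0.8 0 0 0 0 0 -1;-0.8 0 0 0 0 0 -1;-0.8 0 0 0 0 0 -1;-0.8 0 0 0 0 0 -1;-0.8 0 0.2 0 0 0 -1;-0.8 0 0.4 0 0 0 -1;-0.8 0 0.5 0 0 0 -1;-0.5 0 0.5 0 0 0 -1")

```text
time: 4.1
position: [0.5643, -0.1794, 0.3206]
tool_rot: [3.105, 0.445, 0.013]
ft_force: [0.9, 0.3, -0.1]
grip_width: 0.003
```

```bash
python3 -c "
from h import *
go(fix(.06,.03),FY)
d=grab('scene');cv2.imwrite('pics/s2.png',cv2.resize(d['pixels'][130:340,150:430],None,fx=2.8,fy=2.8))"
```

```text
delta cm [ 0.07 -0.04  2.66] | 2.7 turn [ 0.006 -0.007  0.012] t 4.1 F [ 0.9  0.3 -0.1] grip 0.003
```

View pics/s2.png

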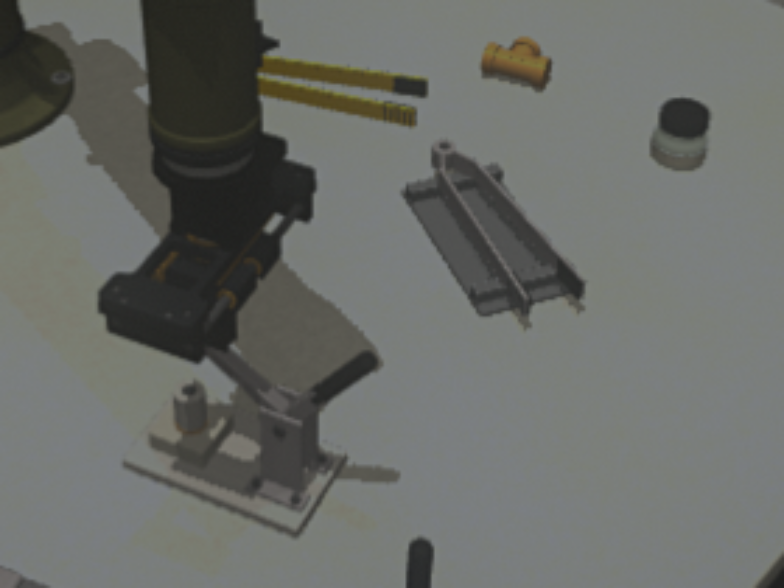

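The clamp arm is swinging down at about 40° and the fingers are above it. I'll keep pressing down.

Emit:
play_rows(targets="0 0 0.7 0 0 0 -1;0 0 0.7 0 0 0 -1;0 0 0.7 0 0 0 -1;0 0 0.6 0 0 0 -1;0 0 0 0 0 0 -1;0 0 0 0 0 0 -1;0 0 -2 0 0 0 -1;0 0 -3 0 0 0 -1;0 0 -4 0 0 0 -1;0 0 -4 0 0 0 -1;0 0 0 0 0 0 -1")

```text
time: 5.52
position: [0.5631, -0.179, 0.4312]
tool_rot: [3.103, 0.446, 0.015]
ft_force: [0.9, 0.6, 0.1]
grip_width: 0.009
```

```bash
python3 -c "
from h import *
go(fix(.035,.08),FY)
d=grab('scene');cv2.imwrite('pics/s3.png',cv2.resize(d['pixels'][130:340,150:430],None,fx=2.8,fy=2.8))"
```

```text
delta cm [2.62 0.01 8.74] | 9.1 turn [ 0.008 -0.009  0.013] t 5.53 F [0.9 0.6 0.1] grip 0.009
```

View pics/s3.png

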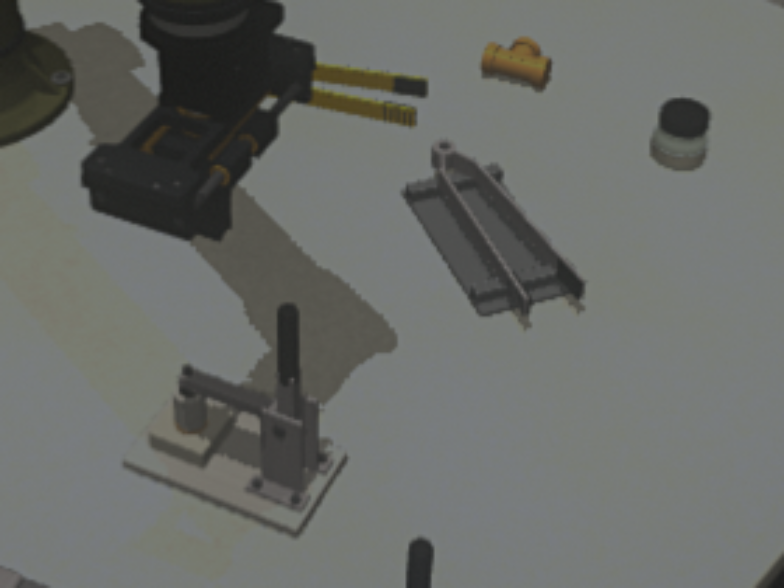

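The handle stands nearly upright at crop (288,340) and the arm reaches the anode at (188,385). I'll wait for it to settle and then measure the angle.

Emit:
play_rows(targets="0 0 0 0 0 0 -1;0 0 0 0 0 0 -1;0 0 0 0 0 0 -1;0 0 0 0 0 0 -1;0 0 0 0 0 0 -1;0 0 0 0 0 0 -1;0 0 0 0 0 0 -1;0 0 0 0 0 0 -1")

```text
time: 6.58
position: [0.5619, -0.1789, 0.426]
tool_rot: [3.107, 0.446, 0.002]
ft_force: [-0.6, -0.5, 0.1]
grip_width: 0.005
```

```bash
python3 -c "
from h import *
go(fix(.035,.08),FY)
d=grab('scene');C=cloud(d)
e=np.array([np.cos(FY),np.sin(FY)]);n=np.array([-e[1],e[0]])
X=-(C[...,:2]-H)@e;Y=(C[...,:2]-H)@n;Z=C[...,2]-.082
m=(abs(X)<.06)&(abs(Y)<.02)&(Z>.03)&(Z<.13)
print(m.sum(),np.polyfit(Z[m],X[m],1),Z[m].max(),np.median(Y[m]))
m=(X>.02)&(X<.09)&(abs(Y)<.02)&(Z>-.01)&(Z<.03); print(m.sum(),np.polyfit(X[m],Z[m],1))
p=proj(d,[fix(0,.115),fix(.09,0),fix(0,0)]);im=d['pixels'].copy()
for q in p: cv2.circle(im,tuple(int(round(v)) for v in q),1,(0,0,255),-1)
cv2.imwrite('pics/s4.png',cv2.resize(im[220:330,190:300],None,fx=5,fy=5))"
```

```text
delta cm [2.8 0.1 8.2] | 8.7 turn [ 0.003 -0.001  0.013] t 6.58 F [-0.6 -0.5  0.1] grip 0.005
253 [ 0.00773437 -0.00134783] 0.11572143732505076 -0.006074970996525134
246 [0.00333245 0.00253379]
```

View pics/s4.png

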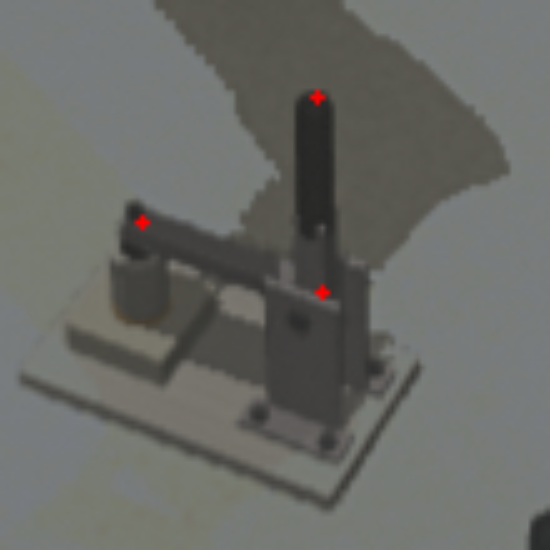

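The clamp is closed: the arm and handle slopes are within about 0.008 rad, and the predicted points (red) lie on it. Next I open it.

Emit:
play_rows(targets="1 0.1 2.7 0 0 0 -1;1 0 2.7 0 0 0 -1;0.5 0 2.7 0 0 0 -1;0 0 0 0 0 0 -1")

```text
time: 7.12
position: [0.5873, -0.1732, 0.3443]
tool_rot: [3.106, 0.445, 0.006]
ft_force: [-0.8, -0.3, -0.2]
grip_width: 0.005
```

```bash
python3 -c "
from h import *
go(fix(.035,.08),FY);go(fix(-.06,.075),FY);go(fix(-.09,.055),FY)"
```

```text
delta cm [ 0.21 -0.04  0.03] | 0.2 turn [ 0.004 -0.003  0.012] t 7.12 F [-0.8 -0.3 -0.2] grip 0.005
delta cm [9.71 0.07 0.55] | 9.7 turn [ 0.004 -0.003  0.012] t 7.12 F [-0.8 -0.3 -0.2] grip 0.005
delta cm [12.7   0.1   2.56] | 13.0 turn [ 0.004 -0.003  0.012] t 7.12 F [-0.8 -0.3 -0.2] grip 0.005
```

Emit:
play_rows(targets="0.8 0 0 0 0 0 -1;0.8 0 0 0 0 0 -1;0.8 0 0 0 0 0 -1;0.8 0 0 0 0 0 -1;0.8 0 0 0 0 0 -1;0.8 0 0 0 0 0 -1;0.8 0 0 0 0 0 -1;0.8 0 0.1 0 0 0 -1;0.8 0 0.1 0 0 0 -1;0.8 0 0.2 0 0 0 -1;0.8 0 0.3 0 0 0 -1;0.8 0 0.4 0 0 0 -1;0.8 0 0.4 0 0 0 -1;0.8 0 0.4 0 0 0 -1;0.8 0 0.4 0 0 0 -1;0 0 0 0 0 0 -1")

```text
time: 9.12
position: [0.7119, -0.1375, 0.3239]
tool_rot: [3.104, 0.444, 0.013]
ft_force: [-0.1, 0.0, -0.3]
grip_width: 0.007
```

```bash
python3 -c "
from h import *
go(fix(-.09,.055),FY)
d=grab('scene');cv2.imwrite('pics/s5.png',cv2.resize(d['pixels'][130:340,150:430],None,fx=2.8,fy=2.8))"
```

```text
delta cm [-0.26  0.04  0.49] | 0.6 turn [ 0.007 -0.008  0.012] t 9.12 F [-0.1  0.  -0.3] grip 0.007
```

View pics/s5.png

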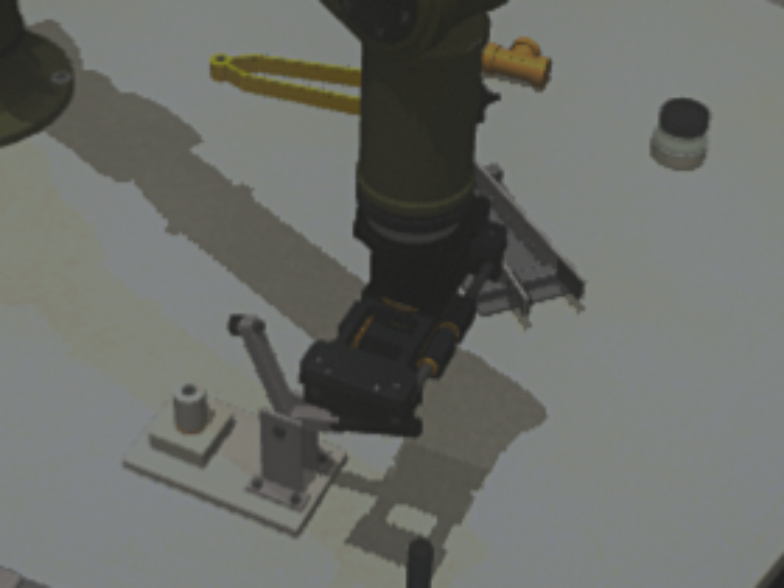

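The clamp is open again: the arm leans at crop (240,325), as at the start, and the anode is still seated. I'll retreat upward and go to the tongs.

Emit:
play_rows(targets="-0.5 0 -3 0 0 0 -1;0 0 -5 0 0 0 -1;0 0 -5 0 0 0 -1;0 0 -2 0 0 0 -0.3;0 0 0 0 0 0 0.4")

```text
time: 9.8
position: [0.7041, -0.1395, 0.4789]
tool_rot: [3.103, 0.441, 0.012]
ft_force: [0.3, 0.9, -0.2]
grip_width: 0.149
```

```bash
cat >> h.py <<'E'
TY=np.radians(-24.9); G=np.array([.568,.1763]); TOOLY=TY+np.pi
E
python3 -c "
from h import *
print(ctrl.get_state()['joint_positions'].round(2))
go(np.r_[G,.2],TOOLY)"
```

```text
[ 0.4   0.47 -0.37  1.12  0.17  1.57 -1.23]
delta cm [ -4.33 -34.2    9.39] | 35.7 turn [ 0.011  0.007 -2.425] t 9.8 F [ 0.3  0.9 -0.2] grip 0.149
```

Emit:
play_rows(targets="-0.5 -4.2 0.5 0 0 0 1;-0.5 -4.2 0.5 0 0 0 1;-0.5 -4.2 0.5 0 0 0 1;-0.5 -4.2 0.5 0 0 0 1;-0.5 -4.2 0.5 0 0 0 1;-0.5 -4.2 0.5 0 0 0 1;-0.5 -4.2 0.5 0 0 0 1;-0.5 -4.2 0.5 0 0 0 1;0 0 0 0 0 -0.18 1;0 0 0 0 0 -0.18 1;0 0 0 0 0 -0.18 1;0 0 0 0 0 -0.18 1;0 0 0 0 0 -0.18 1;0 0 0 0 0 -0.18 1;0 0 0 0 0 -0.18 1;0 0 0 0 0 -0.18 1;0 0 0 0 0 -0.18 1;0 0 0 0 0 -0.18 1")

```text
time: 12.05
position: [0.56, 0.1764, 0.4061]
tool_rot: [-1.508, -2.738, 0.044]
ft_force: [-0.1, -0.5, -0.8]
grip_width: 0.999
```

```bash
python3 -c "
from h import *
print(ctrl.get_state()['joint_positions'].round(2))
go(np.r_[G,.2],TOOLY)"
```

```text
[ 0.29  0.28 -0.77  1.58  0.2   1.4   0.06]
delta cm [-0.43  0.75  2.39] | 2.5 turn [-0.031 -0.009 -0.572] t 12.05 F [-0.1 -0.5 -0.8] grip 0.999
```

Emit:
play_rows(targets="0 0 0 -0.03 0 -0.18 1;0 0 0 0 0 -0.18 1;0 0 0 0 0 -0.18 1;0 0 0 0 0 0 1")

```text
time: 12.55
position: [0.5581, 0.1747, 0.4]
tool_rot: [-0.7, -3.052, 0.006]
ft_force: [-0.4, 0.8, 0.3]
grip_width: 0.999
```

```bash
python3 -c "
from h import *
go(np.r_[G,.1],TOOLY)
for n in ('top','scene'):
  d=grab(n);im=d['pixels'].copy()
  q=proj(d,[[*G,.042],[.468,.2226,.042]])
  for p in q: cv2.circle(im,tuple(int(round(v)) for v in p),1,(0,0,255),-1)
  c=q[0].round().astype(int); cv2.imwrite(f'pics/{n}6.png',cv2.resize(im[max(0,c[1]-80):c[1]+60,c[0]-70:c[0]+70],None,fx=4,fy=4))"
```

```text
delta cm [-0.93  0.65 11.79] | 11.8 turn [-0.006 -0.009 -0.017] t 12.55 F [-0.4  0.8  0.3] grip 0.999
```

View pics/scene6.png

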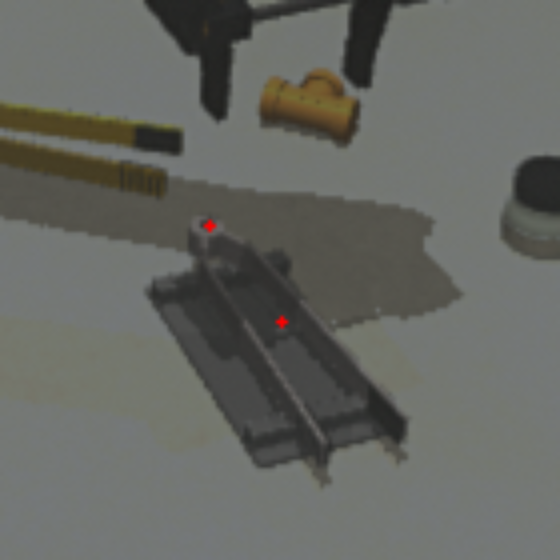

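View pics/top6.png

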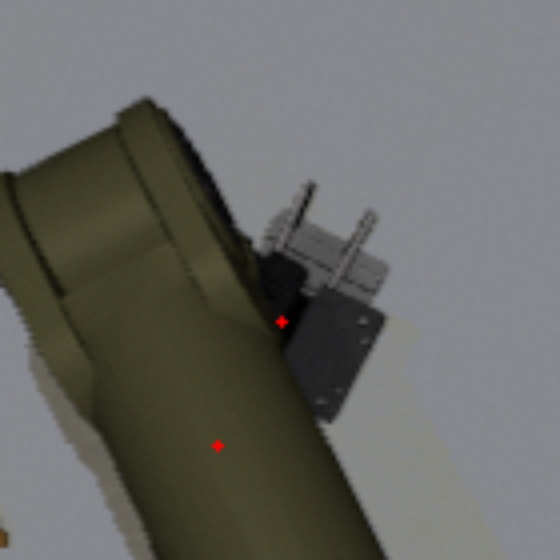

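The scene view shows the open fingers above and behind the tongs. The predicted grip point (red) lies midway between the arms at crop (282,322). I'll descend.

Emit:
play_rows(targets="-0.9 0.6 3 0 0 0 1;0 0 3.5 0 0 0 1;0 0 3.5 0 0 0 1;0 0 1.7 0 0 -0.017 1;0 0 0 0 0 0 1")

```text
time: 13.28
position: [0.5683, 0.176, 0.2802]
tool_rot: [-0.694, -3.056, 0.006]
ft_force: [-0.1, -0.6, 0.1]
grip_width: 1.0
```

```bash
python3 -c "
from h import *
go(np.r_[G,.0145],TOOLY)
d=grab('scene');cv2.imwrite('pics/s7.png',cv2.resize(d['pixels'][120:260,240:400],None,fx=4.5,fy=4.2))"
```

```text
delta cm [-0.01  0.06  8.37] | 8.4 turn [-0.005 -0.007 -0.012] t 13.28 F [-0.1 -0.6  0.1] grip 1.0
```

View pics/s7.png

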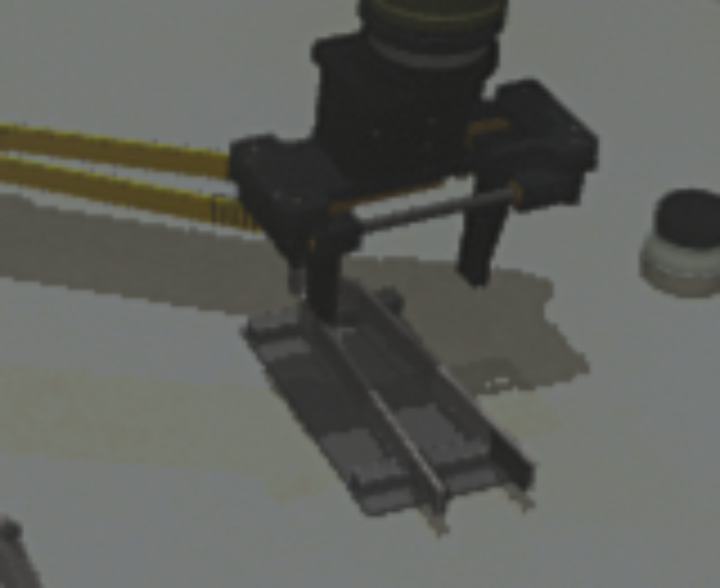

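The fingers are at height 0.1 m and straddle the tongs, with crop tips at (322,315) and (478,280). I'll continue down.

Emit:
play_rows(targets="0 0 2.5 0 0 0 1;0 0 2.5 0 0 0 1;0 0 2 0 0 0 1;0 0 1.2 0 0 0 1;0 0 0 0 0 0 1")

```text
time: 13.95
position: [0.572, 0.1774, 0.2038]
tool_rot: [0.7, 3.057, 0.003]
ft_force: [-0.2, -0.2, -0.1]
grip_width: 0.997
```

```bash
python3 -c "
from h import *
go(np.r_[G,.0135],TOOLY)
d=grab('scene');cv2.imwrite('pics/s8.png',cv2.resize(d['pixels'][120:260,240:400],None,fx=4.5,fy=4.2))"
```

```text
delta cm [ 0.32 -0.28  0.83] | 0.9 turn [ 0.003  0.005 -0.015] t 13.95 F [-0.2 -0.2 -0.1] grip 0.997
```

View pics/s8.png

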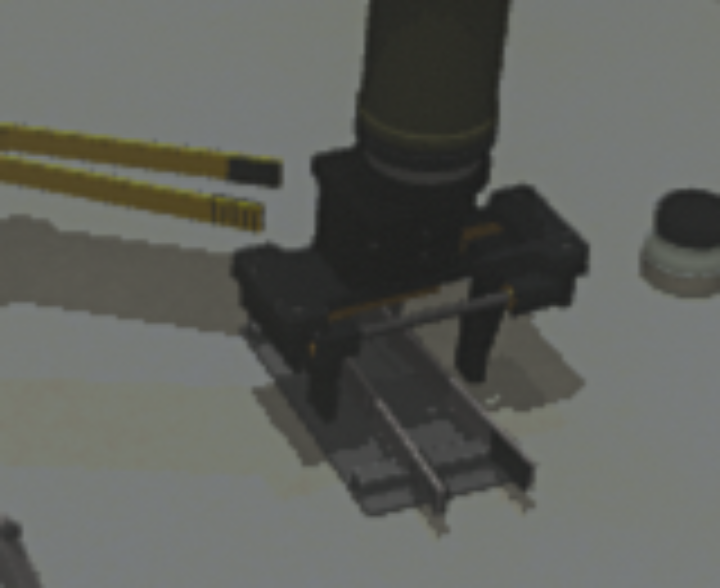

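Emit:
play_rows(targets="0.3 -0.3 0.4 0 0 0 1;0 0 0.4 0 0 0 1;0 0 0 0 0 0 0.5;0 0 0 0 0 0 0.2;0 0 0 0 0 0 0.11;0 0 0 0 0 0 0.11;0 0 0 0 0 0 0.11;0 0 0 0 0 0 0.11", newtons=30)

```text
time: 15.0
position: [0.569, 0.1764, 0.1981]
tool_rot: [0.7, 3.053, 0.006]
ft_force: [0.0, 0.6, 1.8]
grip_width: 0.567
```

```bash
python3 -c "
from h import *
go(np.r_[G,.0135],TOOLY);print(ctrl.get_state()['grip_width']*87)"
```

```text
delta cm [ 0.08 -0.06  0.26] | 0.3 turn [ 0.006  0.008 -0.016] t 15.0 F [0.  0.6 1.8] grip 0.567
49.2903293412206
```

Emit:
play_rows(targets="0 0 0 0 0 0 0.08;0 0 0 0 0 0 0.08;0 0 0 0 0 0 0.08;0 0 -0.5 0 0 0 0.08;0 0 -0.5 0 0 0 0.08;0 0 -0.5 0 0 0 0.08;0 0 -0.5 0 0 0 0.08;0 0 0 0 0 0 0.08")

```text
time: 16.0
position: [0.5685, 0.1765, 0.2193]
tool_rot: [0.699, 3.054, 0.006]
ft_force: [0.8, 0.4, -1.9]
grip_width: 0.546
```

```bash
python3 -c "
from h import *
go(np.r_[G,.0135],TOOLY);print(ctrl.get_state()['grip_width']*87)
d=grab('scene');cv2.imwrite('pics/s9.png',cv2.resize(d['pixels'][120:260,240:400],None,fx=4.5,fy=4.2))"
```

```text
delta cm [ 0.06 -0.05  2.38] | 2.4 turn [ 0.006  0.008 -0.016] t 16.0 F [ 0.8  0.4 -1.9] grip 0.546
47.50570398679396
```

View pics/s9.png

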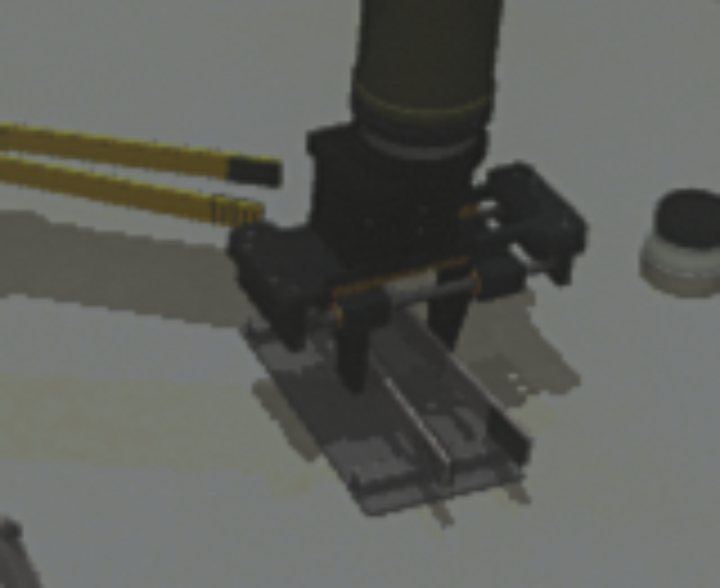

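The tongs are lifted clear of the rest and held at 47.5 mm, with the jaws open.

Emit:
play_rows(targets="0 0 -2 0 0 -0.016 0.08;0 0 -3 0 0 0 0.08;0 0 -3 0 0 0 0.08;0 0 -3 0 0 0 0.08;0 0 -1 0 0 0 0.08;0 0 0 0 0 0 0.08")

```text
time: 16.8
position: [0.5669, 0.1769, 0.347]
tool_rot: [0.667, 3.06, 0.006]
ft_force: [0.2, -0.4, -2.8]
grip_width: 0.539
```

```bash
python3 -c "
from h import *
D=np.array([np.cos(TY),np.sin(TY)])
go(np.r_[A-.117*D,.15],TOOLY);print(ctrl.get_state()['grip_width']*87,A-.117*D)
d=grab('scene');C=cloud(d);z=ctrl.get_state()['position'][2]-.182;print(z)
cv2.imwrite('pics/s10.png',cv2.resize(d['pixels'][80:240,240:420],None,fx=4.2,fy=3.7))"
```

```text
delta cm [ -0.64 -34.31   1.29] | 34.3 turn [0.006 0.009 0.005] t 16.8 F [ 0.2 -0.4 -2.8] grip 0.539
46.91749089621743 [ 0.43007585 -0.13773881]
0.16442588054124918
```

View pics/s10.png

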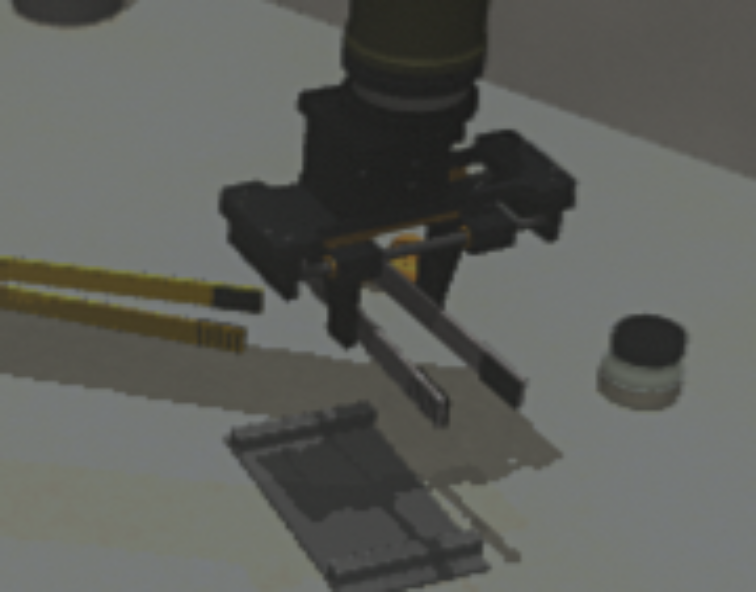

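The tongs are held level in the fingers, with the jaws at crop (430,400) and (500,380), and the rest is empty. I'll carry them over to the fixture.

Emit:
play_rows(targets="0 -1.5 0 0 0 0 0.1;0 -3 0 0 0 0 0.1;0 -3 0 0 0 0 0.1;0 -3 0 0 0 0 0.1;0 -3 0 0 0 0 0.1;0 -3 0 0 0 0 0.1;0 -3 0 0 0 0 0.1;0 -3 0 0 0 0 0.1;0 -3 0 0 0 0 0.1;0 -1 0 0 0 0 0.1;0 0 0 0 0 0 0.1")

```text
time: 18.23
position: [0.4434, -0.08, 0.3329]
tool_rot: [-0.677, -3.053, 0.002]
ft_force: [-0.4, -0.2, -0.9]
grip_width: 0.548
```

```bash
python3 -c "
from h import *
D=np.array([np.cos(TY),np.sin(TY)])
print(ctrl.get_state()['joint_positions'].round(2))
go(np.r_[A-.117*D,.15],TOOLY);print(ctrl.get_state()['grip_width']*87)
for n in('scene','top'):
  d=grab(n)
  c=proj(d,[[*A,.1]])[0].round().astype(int);cv2.imwrite('pics/'+n+'11.png',cv2.resize(d['pixels'][max(0,c[1]-90):c[1]+60,c[0]-75:c[0]+90],None,fx=4,fy=4))"
```

```text
[ 0.84 -0.03 -0.7   1.99 -0.02  1.19  1.28]
delta cm [-1.24 -5.79  0.1 ] | 5.9 turn [-0.004 -0.014 -0.002] t 18.23 F [-0.4 -0.2 -0.9] grip 0.548
47.65565665055402
```

View pics/scene11.png

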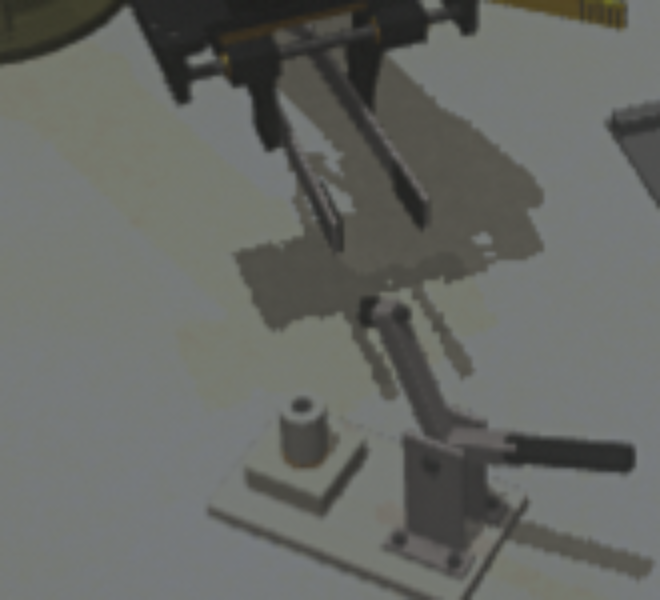

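View pics/top11.png

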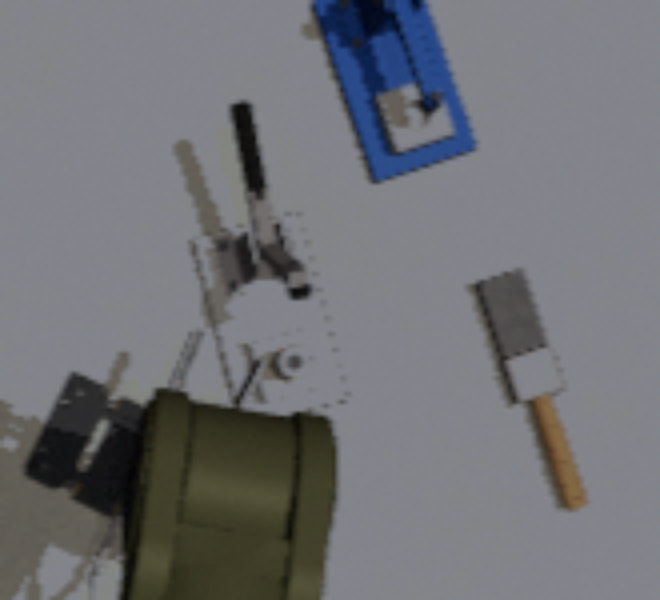

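Emit:
play_rows(targets="-0.4 -1.5 0 0 0 0 0.1;-0.4 -1.5 0 0 0 0 0.1;-0.4 -1.5 0 0 0 0 0.1;0 -1 0 0 0 0 0.1;0 0 0 0 0 0 0.1")

```text
time: 18.95
position: [0.4318, -0.1367, 0.3331]
tool_rot: [-0.669, -3.055, -0.0]
ft_force: [0.2, -0.2, -1.5]
grip_width: 0.553
```

```bash
python3 -c "
from h import *
D=np.array([np.cos(TY),np.sin(TY)])
print(ctrl.get_state()['joint_positions'].round(2))
go(np.r_[A-.117*D,.15],TOOLY);print(ctrl.get_state()['grip_width']*87)
for n in('scene','top'):
  d=grab(n); np.savez(n+'12.npz',p=d['pixels'],d=d['depth'])
  c=proj(d,[[*A,.1]])[0].round().astype(int);cv2.imwrite('pics/'+n+'12.png',cv2.resize(d['pixels'][max(0,c[1]-50):c[1]+50,c[0]-50:c[0]+60],None,fx=6,fy=6))"
```

```text
[ 0.89 -0.02 -0.63  1.99 -0.01  1.19  1.41]
delta cm [ 0.11 -0.17  0.11] | 0.2 turn [-0.003 -0.014  0.003] t 18.95 F [ 0.2 -0.2 -1.5] grip 0.553
48.13546234423208
```

View pics/scene12.png

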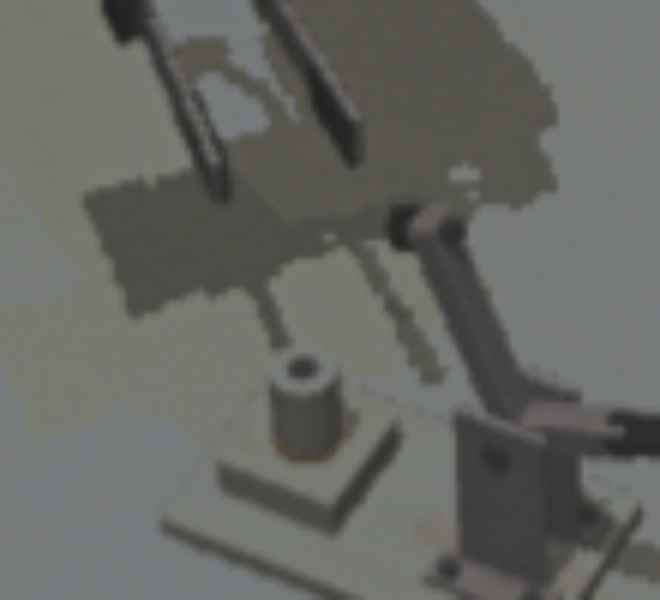

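View pics/top12.png

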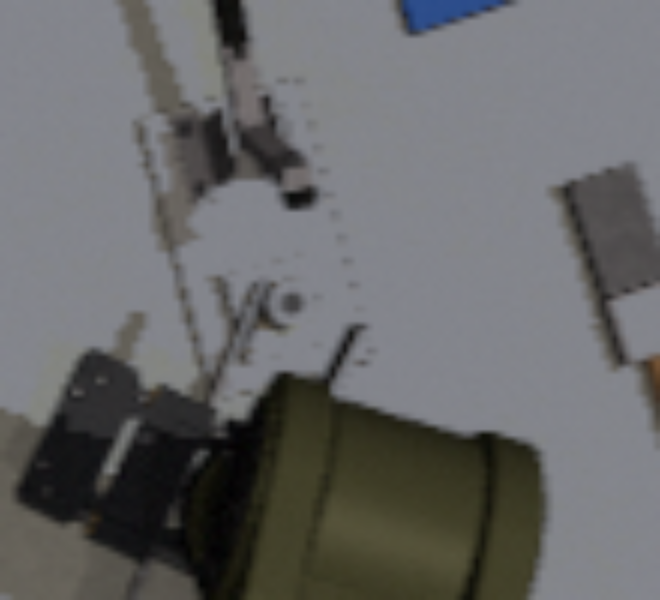

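```bash
python3 -c "
from h import *
D=np.array([np.cos(TY),np.sin(TY)]);N=np.array([-D[1],D[0]])
zt=ctrl.get_state()['position'][2]-.182+.0149+.011;print(zt)
for n,pts,an in(('scene',[(225,150),(358,118)],(304,368)),('top',[(264,285),(359,328)],(291,303))):
  d=grab(n);c=proj(d,[[*A,.1]])[0].round().astype(int);o=c-[50,50]
  P=plane(d,[o+np.array(p)/6 for p in pts],zt)[:,:2]; a=plane(d,[o+np.array(an)/6],.068)[0,:2]
  print(n,P.round(4),'anode',a.round(4));m=P.mean(0)-a;print('tips mid rel anode along/left',m@D*1e3,m@N*1e3,'width',np.linalg.norm(P[0]-P[1])*1e3)
  print('tcp->tipmid', (P.mean(0)-ctrl.get_state()['position'][:2])@D*1e3,(P.mean(0)-ctrl.get_state()['position'][:2])@N*1e3)
"
```

```text
0.17705606155610834
scene [[ 0.5206 -0.203 ]
 [ 0.5428 -0.1602]] anode [ 0.5381 -0.1895]
tips mid rel anode along/left -9.134465628055828 4.444295503927682 width 48.26946932617013
tcp->tipmid 109.66421394752088 -0.14246912526776964
top [[ 0.5374 -0.1566]
 [ 0.518  -0.2019]] anode [ 0.5355 -0.1878]
tips mid rel anode along/left -10.696749390450817 4.480557607448897 width 49.272718007837554
tcp->tipmid 105.01276084563467 0.1394936841127449
```

Both views agree: the tongs' axis lies about 4.5 mm left of the anode, and the jaw ends stop about 10 mm short of its centre. I'll shift right, lower, then advance.

Emit:
play_rows(targets="0 -0.4 1 0 0 0 0.1;0 0 2.5 0 0 0 0.1;0 0 2.5 0 0 0 0.1;0 0 2 0 0 0 0.1;0 0 1 0 0 0 0.1;0 0 0 0 0 0 0.1")

```text
time: 19.9
position: [0.429, -0.1376, 0.2386]
tool_rot: [-0.66, -3.057, -0.0]
ft_force: [0.1, -0.4, -1.1]
grip_width: 0.551
```

```bash
python3 -c "
from h import *
D=np.array([np.cos(TY),np.sin(TY)]);N=np.array([-D[1],D[0]])
go(np.r_[.4318,-.1367,.034]-np.r_[.0045*N,0],TOOLY);print(ctrl.get_state()['grip_width']*87)
for n in('scene','top'):
  d=grab(n)
  c=proj(d,[[*A,.1]])[0].round().astype(int);cv2.imwrite('pics/'+n+'13.png',cv2.resize(d['pixels'][max(0,c[1]-50):c[1]+50,c[0]-50:c[0]+60],None,fx=6,fy=6))"
```

```text
delta cm [-0.24 -0.24  2.26] | 2.3 turn [-0.003 -0.014  0.009] t 19.9 F [ 0.1 -0.4 -1.1] grip 0.551
47.91578888111124
```

View pics/scene13.png

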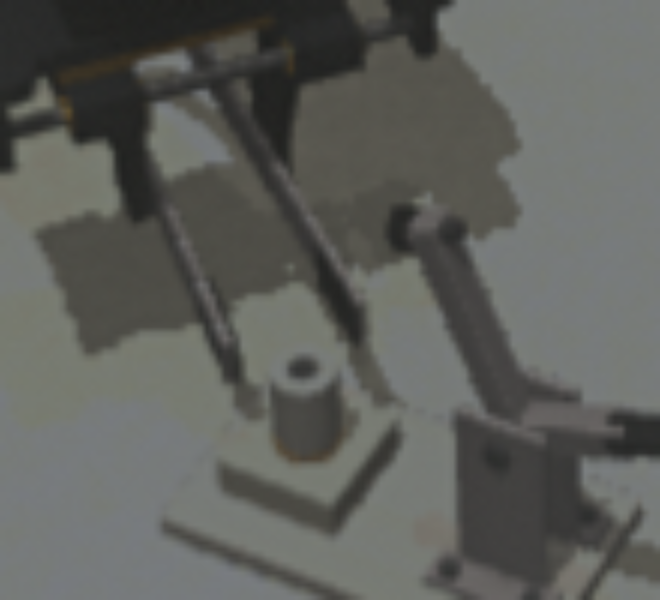

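View pics/top13.png

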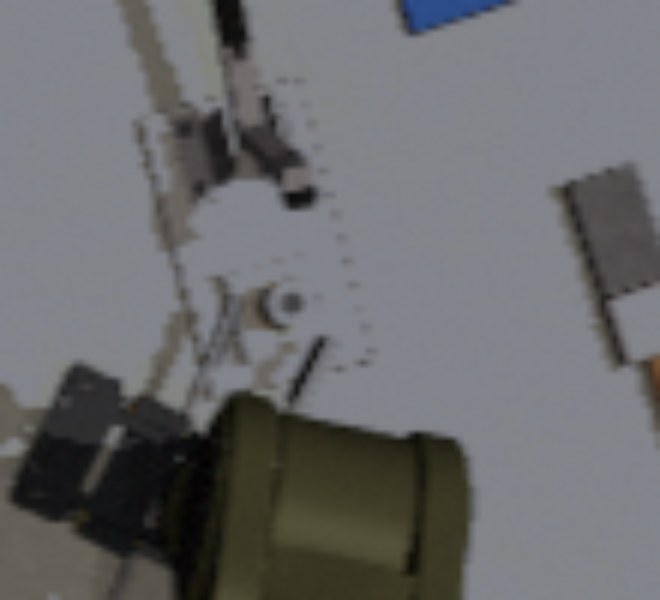

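The jaws straddle the anode just behind it, at scene crop (232,350) and (350,310). I'll lower the last 22 mm.

Emit:
play_rows(targets="0 -0.2 1 0 0 0 0.1;0 0 1 0 0 0 0.1;0 0 0.2 0 0 0 0.1;0 0 0 0 0 0 0.1")

```text
time: 20.5
position: [0.4291, -0.1401, 0.2174]
tool_rot: [-0.662, -3.062, 0.002]
ft_force: [-1.0, 0.2, -2.1]
grip_width: 0.552
```

```bash
python3 -c "
from h import *
D=np.array([np.cos(TY),np.sin(TY)]);N=np.array([-D[1],D[0]])
go(np.r_[.4318,-.1367,.034]-np.r_[.0045*N,0],TOOLY);print(ctrl.get_state()['grip_width']*87)
for n in('scene','top'):
  d=grab(n)
  c=proj(d,[[*A,.1]])[0].round().astype(int);print(n,c);cv2.imwrite('pics/'+n+'14.png',cv2.resize(d['pixels'][max(0,c[1]-50):c[1]+50,c[0]-50:c[0]+60],None,fx=6,fy=6))"
```

```text
delta cm [-0.1  -0.03  0.14] | 0.2 turn [-0.003 -0.009  0.009] t 20.5 F [-1.   0.2 -2.1] grip 0.552
48.03934396332348
scene [217 258]
top [340 210]
```

View pics/scene14.png

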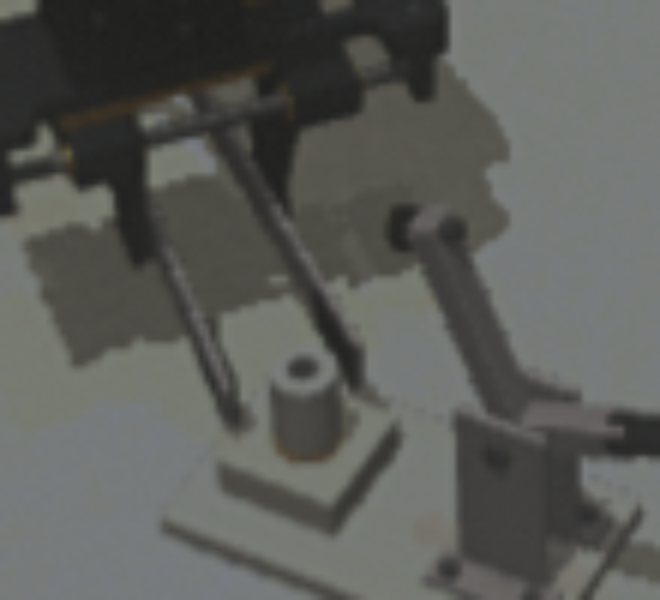

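View pics/top14.png

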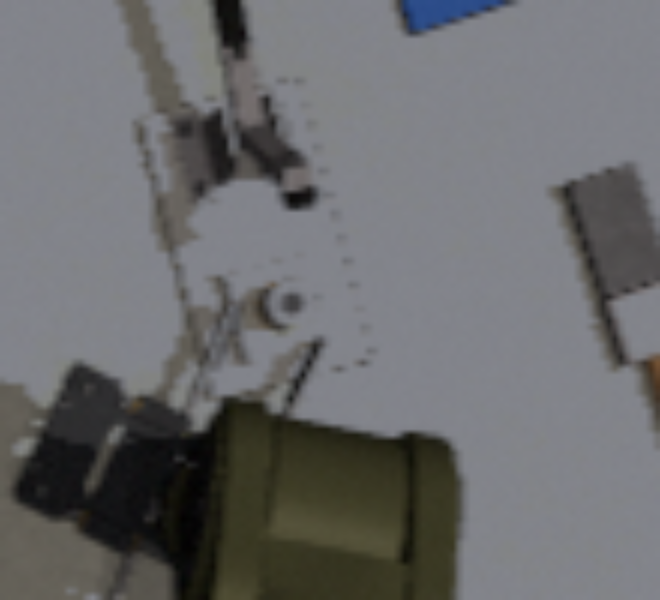

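```bash
python3 -c "
from h import *
D=np.array([np.cos(TY),np.sin(TY)]);N=np.array([-D[1],D[0]])
for n,pts,an in(('scene',[(241,388),(360,352)],(304,368)),('top',[(235,295),(323,340)],(291,303))):
  d=grab(n);c=proj(d,[[*A,.1]])[0].round().astype(int);o=c-[50,50]
  P=plane(d,[o+np.array(p)/6 for p in pts],.061)[:,:2]; a=plane(d,[o+np.array(an)/6],.068)[0,:2]
  m=P.mean(0)-a;print(n,'tips mid rel anode along/left',m@D*1e3,m@N*1e3,'width',np.linalg.norm(P[0]-P[1])*1e3)
"
```

```text
scene tips mid rel anode along/left -5.831236193533892 0.4074981708442638 width 46.64733008637954
top tips mid rel anode along/left -8.765651390762287 1.4797384657165797 width 51.71316560877413
```

The axis is now within about 1 mm laterally. I'll advance 25 mm.

Emit:
play_rows(targets="-0.8 -0.1 0 0 0 0 0.1;-0.8 0 0.05 0 0 0 0.1;-0.8 0 0.05 0 0 0 0.1;-0.2 0 0 0 0 0 0.1;0 0 0 0 0 0 0.1")

```text
time: 21.32
position: [0.4549, -0.153, 0.217]
tool_rot: [-0.663, -3.064, 0.003]
ft_force: [-1.1, -0.4, -1.8]
grip_width: 0.552
```

```bash
python3 -c "
from h import *
D=np.array([np.cos(TY),np.sin(TY)]);N=np.array([-D[1],D[0]])
go(np.r_[np.array([.4291,-.1401])+.025*D-.001*N,.034],TOOLY);print(ctrl.get_state()['grip_width']*87)
for n in('scene','top'):
  d=grab(n)
  c=proj(d,[[*A,.1]])[0].round().astype(int);cv2.imwrite('pics/'+n+'15.png',cv2.resize(d['pixels'][max(0,c[1]-50):c[1]+50,c[0]-50:c[0]+60],None,fx=6,fy=6))"
```

```text
delta cm [ 0.39 -0.01  0.1 ] | 0.4 turn [-0.003 -0.006  0.008] t 21.32 F [-1.1 -0.4 -1.8] grip 0.552
48.03227746629607
```

View pics/scene15.png

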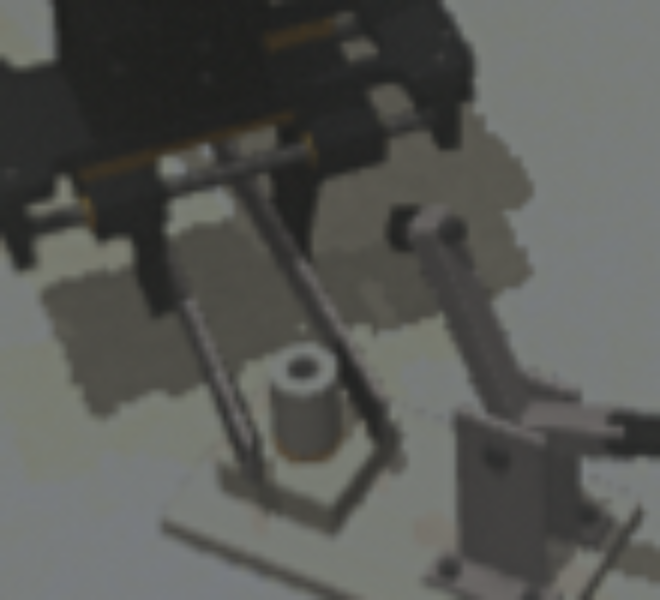

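View pics/top15.png

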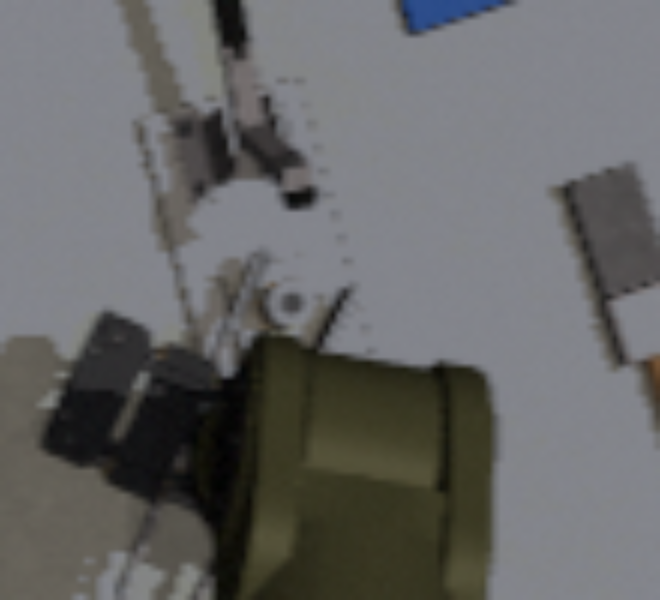

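The anode stands between both jaw faces, at scene crop (305,400), with the jaws at (245,430) and (370,400). I'll close on it.

Emit:
play_rows(targets="0 0 0 0 0 0 0;0 0 0 0 0 0 -0.05;0 0 0 0 0 0 -0.1;0 0 0 0 0 0 -0.15;0 0 0 0 0 0 -0.2;0 0 0 0 0 0 -0.4;0 0 0 0 0 0 -0.4;0 0 0 0 0 0 -0.4", newtons=32)

```text
time: 22.42
position: [0.4545, -0.1521, 0.2171]
tool_rot: [-0.661, -3.064, 0.003]
ft_force: [0.8, 1.6, -0.2]
grip_width: 0.43
```

```bash
python3 -c "
from h import *
s=ctrl.get_state();print(s['grip_width']*87,s['ft_force'],s['position'])
for n in('scene','top'):
  d=grab(n)
  c=proj(d,[[*A,.1]])[0].round().astype(int);cv2.imwrite('pics/'+n+'16.png',cv2.resize(d['pixels'][max(0,c[1]-50):c[1]+50,c[0]-50:c[0]+60],None,fx=6,fy=6))"
```

```text
37.38263729053417 [ 0.75249785  1.60702762 -0.21392779] [ 0.45447873 -0.15214753  0.2170698 ]
```

View pics/scene16.png

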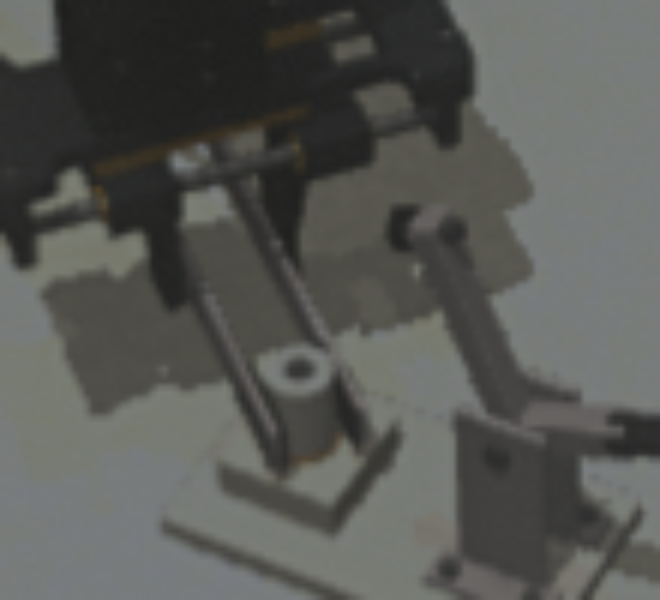

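The jaws have met the anode at 37.4 mm, against 38 expected and a 36 mm stop. I'll lift slowly.

Emit:
play_rows(targets="0 0.05 -0.4 0 0 0 -0.4;0 0.05 -0.5 0 0 0 -0.4;0 0 -0.5 0 0 0 -0.4;0 0 -0.5 0 0 0 -0.4;0 0 -0.5 0 0 0 -0.4;0 0 0 0 0 0 -0.4")

```text
time: 23.28
position: [0.4545, -0.1517, 0.2427]
tool_rot: [-0.663, -3.063, 0.004]
ft_force: [-0.2, 1.1, -2.6]
grip_width: 0.428
```

```bash
python3 -c "
from h import *
s=ctrl.get_state();print(s['grip_width']*87,s['ft_force'],s['position'],s['joint_positions'].round(2))
d=grab('scene')
c=proj(d,[[*A,.1]])[0].round().astype(int);cv2.imwrite('pics/s17.png',cv2.resize(d['pixels'][max(0,c[1]-50):c[1]+50,c[0]-50:c[0]+60],None,fx=6,fy=6))"
```

```text
37.27773925047392 [-0.18920556  1.06698625 -2.64013132] [ 0.45453556 -0.15168539  0.24270085] [ 0.86  0.16 -0.63  2.03  0.11  1.    1.32]
```

View pics/s17.png

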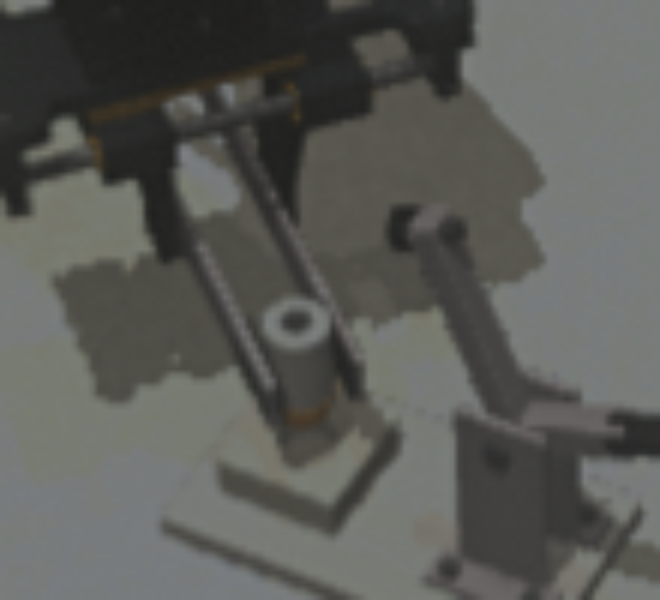

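The anode is out of its hole, with the spigot showing at crop (305,410). I'll lift on, drifting away from the clamp foot.

Emit:
play_rows(targets="0 -0.4 -0.6 0 0 0 -0.4;0 -0.5 -0.8 0 0 0 -0.4;0 -0.5 -1 0 0 0 -0.4;0 -0.4 -1 0 0 0 -0.4;0 0 -1 0 0 0 -0.4;0 0 -1 0 0 0 -0.4;0 0 -1 0 0 0 -0.4;0 0 -1 0 0 0 -0.4;0 0 -1 0 0 0 -0.4;0 0 -0.9 0 0 0 -0.4;0 0 -0.7 0 0 0 -0.4;0 0 -0.4 0 0 0 -0.4;0 0 0 0 0 0 -0.4;0 0 0 0 0 0 -0.4;0 0 0 0 0 0 -0.4;0 0 0 0 0 0 -0.4")

```text
time: 25.32
position: [0.4471, -0.1689, 0.3533]
tool_rot: [-0.661, -3.061, 0.004]
ft_force: [-0.1, 0.4, -3.0]
grip_width: 0.43
```

```bash
python3 -c "
from h import *
s=ctrl.get_state();print(s['grip_width']*87,s['ft_force'],s['position'],abs(s['qd']).max())
for n in('scene','top'):
  d=grab(n);cv2.imwrite('pics/'+n+'18.png',cv2.resize(d['pixels'][150:330,120:340] if n=='scene' else d['pixels'][90:270,250:470],None,fx=3.3,fy=3.3))
  C=cloud(d)
  a=A-.017*np.array([.421,.907]);m=(np.hypot(C[...,0]-a[0],C[...,1]-a[1])<.011)&(C[...,2]>.1)&(C[...,2]<.25);print(n,m.sum(),np.median(C[m],0) if m.any() else '',C[m][:,2].max() if m.any() else '')"
```

```text
37.41368777659136 [-0.06779315  0.35062834 -2.96496439] [ 0.44706444 -0.16885712  0.35329612] 0.0011219563546217056
scene 100 [ 0.53535695 -0.2033198   0.19872969] 0.20534005155742552
top 52 [ 0.52969477 -0.20256473  0.20418715] 0.20822903379880842
```

View pics/scene18.png

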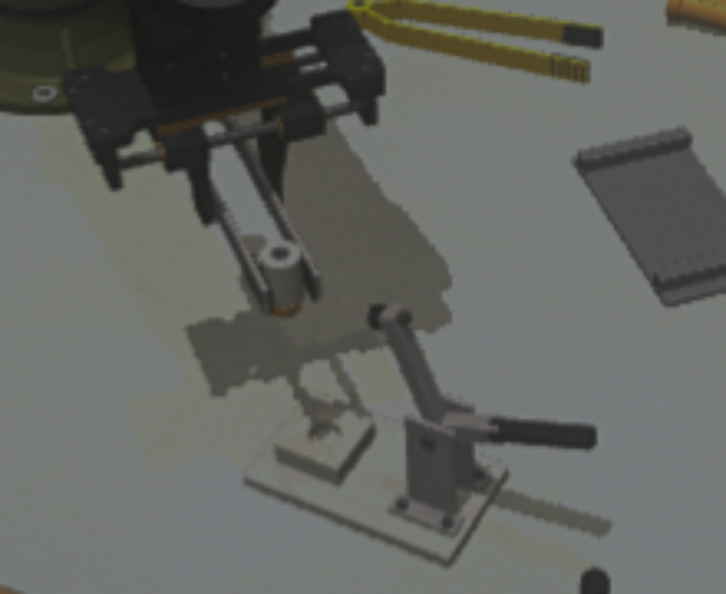

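View pics/top18.png

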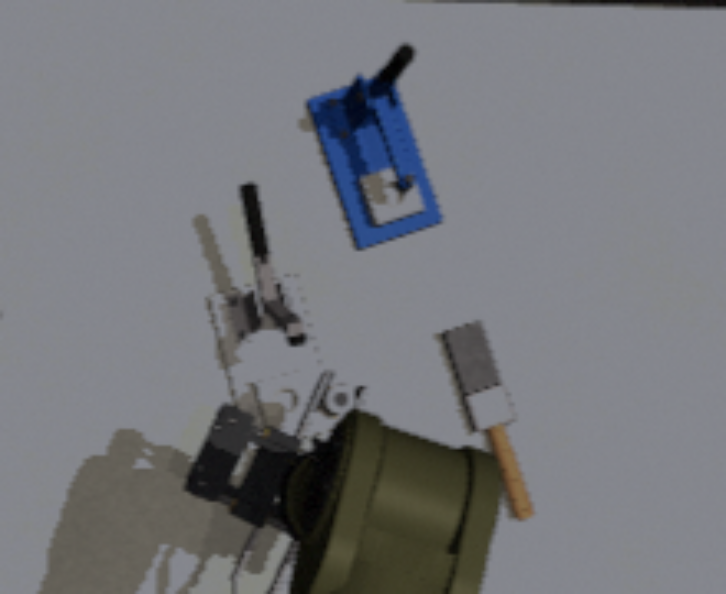

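The anode is held in the tongs at scene crop (280,275). Its top is at about 0.203 m, so its centre is about 0.15 m above the nest. The clamp is open and the brush is in place. I'll hand in.

```bash
python3 -c "
from h import *
print(ctrl.close_job())
s=ctrl.get_state();print(s['time'],s['grip_width']*87,s['ft_force'],s['position'])"
```

```text
the job is handed in; nothing more can be done
None
the job is handed in; nothing more can be done
```

The job is handed in. The anode is held still in the tongs, about 0.15 m above the nest, after roughly 25 s of the 64 s allowed.

**What I did:**
- **Clamp closed:** I swung it onto the anode with closed fingers. Measured slopes of arm and handle were within 0.01 rad of closed.
- **Clamp opened:** I swung it back, and its pose in the pictures matches the start.
- **Tongs and anode:** I took the grey tongs off their rest and closed them on the anode with 32 N. I lifted it about 13.6 cm and held.

**Last checks:**
- **Grip:** the width at the tongs was steady at 37.4 mm, slightly under the expected 38 mm but above the 36 mm stop.
- **Height:** the anode's top was at 0.199 m (scene) and 0.204 m (top).
- **Load and motion:** the wrist force was about -3 N, which fits tongs plus anode, and the joint speeds were near zero.
- **Bystanders:** the brush was in place in the last picture. The jar and the whole tee were last clearly visible earlier, undisturbed; I did not check them after the final lift.
- **Not touching the anode:** no picture shows the gripper near it, but contact force was not measured directly.

**Disagreements:** the two cameras differed by 2 to 5 mm. The jaw ends measured 105 to 110 mm ahead of the tool, not the expected 115 mm. I aimed the jaws from pictures taken at the anode instead.

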